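# Fill a press-weight case with steel balls at the funnel stand

### The arm

A 6-joint arm with a two-finger parallel gripper is mounted at the origin on a cart in front of the work surface, level with it; the furniture and walls round the work are solid. World frame = base frame: x ahead of the robot, y to its left, z up, the work surface at z = 0. Lengths are in mm, angles in degrees, forces in N, time in s.
With the tool pointing down it reaches from about 300 to 850 mm from the base axis. Payload 4.2 kg.
Tool frame: the origin (TCP) lies on the centre line of the jaws, within the pads' length; the fingertips stand 14 mm ahead of it and the grasp point (between the pads) lies 5 mm behind it (env.finger_overhang is the z of the fingertips in the tool frame, in mm); z points along the fingers, y is the line along which they close (so a half turn about z gives the same grasp; the last joint's range is limited). The gripper opens to 91 mm and grips with 3 to 60 N. Pads are 32 mm wide; open, the fingers measure 118 mm over their backs; the gripper's body (76 mm by 178 mm) begins 60 mm behind the grasp point.
Start: joints at [-70.302, 18.312, 89.639, -0, 72.044, -1.146], TCP at [204.605, -537.381, 227.976] pointing down, gripper open.
Joint ranges: [-177.97, 177.97], [-48.28, 115.42], [12.27, 149.76], [-77.06, 257.06], [2.81, 150.46], [-146.56, 146.56]. Speed limits (degrees/s): [147.25, 147.25, 180, 180, 180, 180].

### API

Orientations are given as [roll, pitch, yaw] about the fixed x, y, z axes, in that order (R = Rz(yaw) Ry(pitch) Rx(roll)).
In Python, from workcell import sensors, viewer, env gives the robot as it stands. The module is installed in compiled form; this text tells all that it offers.
- The arm moves only by the tool step_arm, never from a script. Its argument "plan" is one flat list of numbers, 6 for each row, row after row: the shift along the tool's x, y, z in cm, then the turn, a rotation vector about the tool's x, y, z in rad. In form: [x, y, z, wx, wy, wz, x, y, z, wx, wy, wz, ...]. A call has 1 to 5 rows; each row shifts and turns the commanded pose from where the row before left it, along the tool's axes as they then stand; what a row does not reach is not made up. A row lasts 1/12 s, in which the tool goes at most 41.7 mm and 7.16 degrees, less where a joint would pass 70% of its speed; a pose out of reach is approached as far as the arm can. A call is refused whole if a number of a shift passes 4.17 or a number of a turn 0.125, either way. A call with a gripper value outside its range is refused whole. "hand" is the finger opening in cm, from 0 to 9.12, set as the call begins (left out, the last holds). The fingers move at their own pace and stop on an object; "newtons" is the grip in N (left out, the last holds). Time passes only in rows, so rows that do not move let the fingers close. It gives the time, the measured TCP pose, the force, the opening and the grip force at its end, in the units of the state.
- sensors.state(): the state, without advancing time (a new reading comes with each control period).
- viewer.grab_frame(name): name is "scene" or "side" or "wrist"; returns a dict with "img" (384x512x3 uint8, red, green, blue), "fx", "fy", "cx", "cy" (pixels), "position" and "attitude" of the camera in the world. Camera axes: x right, y down, z forward; pixel columns grow to the right and rows downward; lengths in mm; the calibration is good to about 2 mm. A picture is of the moment at which its call begins. There is no depth.
- env.job_done(): hands the job in; it is judged then, once.
Trained networks look in a picture, given as the dict that the camera call returned (one of the last four; its "shot" number tells which), for a name from the list of things; names that differ only in an ending like _2 or _b are one class to them, and where a whole thing is asked for, a point or a joint stands for the part that bears it (a point fixed in the world has none). Each returns a list of dicts, best first, with "score" (0 to 1); they miss things now and then, are a little off and sometimes report something else, mostly with a low value. They report only what shows in the picture. A call takes as long as a camera call.
- viewer.boxes_of(name, picture): "location" ([column, row] in pixels, amid what is visible of it).
- viewer.pinpoint(name, picture): "location" ([column, row] in pixels: a listed point, or the origin of a listed thing).
The state is a dict: "time_s": time; "qpos": joint angles; "qvel": joint speeds; "effort": joint torques, N m; "ee_pos": TCP position; "ee_rot": TCP orientation; "force": force on the tool from outside, world axes, zero at the start; "torque": the same for the moment, N m; "gripper_width": finger opening in mm; "gripper_force": force on a finger pad.
Only numpy, scipy, OpenCV 4.12 (cv2) and the standard library are available. Lean on these libraries where they do the work, as an engineer would, in place of code of your own. Each camera call takes 0.05 s, during which the arm holds its last target. There are 200 camera calls.

### The job

Slide the dark steel press-weight case along its guides until it is fully home under the funnel, with both spring catches snapped in behind it, without ramming it into the stop. Then pick up the scoop, tip all five steel balls through the funnel into the case, and set the empty scoop down upright on the desk again. Leave everything else on the desk where it is.

Things in the scene. Friction and masses are not known exactly. Their poses are not given: they have to be found in the camera images.
- stand: fixed filling stand: aluminium plate 415 x 94 x 8 mm with two guide strips, a post and a steel funnel. Origin on the desk straight under the funnel; x runs along the guides in the feed direction (from their open mouth towards the post), z up. Guide strips 59 mm apart inside, 13 mm high, from x = -300 to -145 mm. Post 16 mm thick, 120 mm high, at x = +92 mm
- spout_end (a point): centre of the lower end of the funnel's spout, 59 mm above the desk, 5 mm above the lid of a case under it; spout 36 mm outside, 32 mm bore, pointing straight down; held by an arm from the post 90 to 108 mm above the desk
- funnel_mouth (a point): centre of the funnel's mouth at rim height, 154 mm above the desk: round, 88 mm outside, 84 mm inside; open to every side, nothing of the stand is higher. Below a 14 mm upright collar the cone narrows to the spout at 106 mm height
- case_mid (a point): centre (half-way up) of the press-weight case: closed dark steel box 136 mm long (x), 56 wide (y), 46 high, 0.25 to 0.5 kg, loose between the guides with 1.5 mm play each side, standing on the plate 8 mm above the desk; slides along the stand's x, own x axis the same way. Plain sliding takes 1 to 4 N. Push its rear end higher than 28 mm above the desk to stay clear of the catches
- case_hole (a point): centre, on top of the lid, of the case's only opening: a filling slot 62 mm long (x) and 42 mm wide, 30 mm ahead (+x) of the case's centre; lid 54 mm above the desk, 3 mm thick
- catch_l (a joint): left spring catch of the stop fitting (stop block with a 12 mm rubber buffer, side arms and both catches, in one piece, clamped on the plate by hand at a new place for each job; its place is not given and must be felt). 0 rad when sprung in, before the case comes and again when it is locked; 0.05 to 0.12 while the case's side holds it open. 11 to 23 mm above the desk
- catch_r (a joint): right catch, mirror image, same values. Push needed: some 10 N to spread the pair, then 4 to 9 N; over the last 8 mm a sprung buffer on the stop adds 3 to 9 N (15 N in all at most). 2 mm before the rigid stop the catches snap in behind the case; the buffer then holds it back against them. Locked, its centre stands at stand x = -48 to -15 mm, as the fitting is clamped. Over 30 N is ramming
- scoop_grip (a point): centre of the scoop's upright black grip, 44 mm long (x), 12 thick (y), 34 high, 29 mm above the scoop's underside. Scoop x points from grip to lip, z up. Thin steel trough 50 mm wide, walls 26 mm high, beginning 33 mm ahead of the grip's centre, 0.14 kg; its floor is flat, then rises 10 degrees to the lip; the balls stay in while it is level and roll out when tipped lip-down by 45 degrees or more
- scoop_lip (a point): middle of the scoop's pouring lip (48 mm wide): 132.5 mm ahead of the grip's centre and 21 mm lower
- ball0_center (a point): centre of one of five alike steel balls, 12 mm, 10 g, lying loose in the scoop at the start
- ball1_center (a point): centre of one of five alike steel balls, 12 mm, 10 g, lying loose in the scoop at the start
- ball2_center (a point): centre of one of five alike steel balls, 12 mm, 10 g, lying loose in the scoop at the start
- ball3_center (a point): centre of one of five alike steel balls, 12 mm, 10 g, lying loose in the scoop at the start
- ball4_center (a point): centre of one of five alike steel balls, 12 mm, 10 g, lying loose in the scoop at the start
- weight: a small brown leather-covered press weight, 45 x 65 x 34 mm, on the desk behind the stand on the left; not part of the job. Origin at the centre of its underside
- paste_jar: a white plastic jar with a red screw lid, 58 mm across, 63 mm high, behind the stand on the left; not part of the job. Origin at the centre of its underside
- swab_tube: an open pale tube of cotton swabs, 52 mm across, 76 mm high, behind the stand on the left; not part of the job. Origin at the centre of its underside
- dropper_bottle: a brown glass dropper bottle with a black rubber bulb, 32 mm across, 105 mm high, to the right behind the scoop; not part of the job. Origin at the centre of its underside
- tweezers: steel tweezers, 124 mm long, lying at the right behind the stand; not part of the job. Origin at the centre of its underside
- loupe: a folding pocket loupe, 58 x 33 x 14 mm, lying in front of the stand; not part of the job. Origin at the centre of its underside

How it is judged:
By the outcome, as a careful person would: the job done as asked, in the order asked, and still so for the second after the job is handed in, with the robot touching nothing.
It also fails if it takes over 72 s, if anything falls off the work surface, if the arm or the gripper's body presses on something with over 40 N, if the wrist force passes 120 N, or if a joint passes its speed limit or range.

## Working session

There is one attempt and no reset: what is moved stays moved. The work goes in short steps, Python scripts to look and compute and a tool call to move; the robot and the scene stay as the last step left them, time stands still between calls to the robot, and variables do not carry over. Pictures are saved under pics/ and viewed, at most 10 in all, crops included, and the job is handed in when it is done.

Besides the shell and the picture viewer there is one more tool, called after "Call:" as a command line: name --argument value ..., lists and objects as JSON in quotes. step_arm: Moves the arm, as the interface text tells. Its arguments: {"type":"object","properties":{"plan":{"type":"array","items":{"type":"number"}},"hand":{"type":"number"},"newtons":{"type":"number"}},"required":["plan"]}

```bash
mkdir -p pics
cat > h.py <<'E'
import numpy as np, cv2
from scipy.spatial.transform import Rotation as R
from workcell import sensors, viewer, env
def rot(f):
    a=np.array(f["attitude"],float)
    if a.shape==(3,3): return a
    if a.size==4: return R.from_quat(a).as_matrix()
    return R.from_euler('xyz',a,degrees=True).as_matrix()
def ray(f,px):
    d=rot(f)@np.array([(px[0]-f["cx"])/f["fx"],(px[1]-f["cy"])/f["fy"],1]); return np.array(f["position"],float),d
def atz(f,px,z):
    p,d=ray(f,px); return p+d*(z-p[2])/d[2]
def tri(l):
    A=np.zeros((3,3));b=np.zeros(3)
    for f,px in l:
        p,d=ray(f,px); d=d/np.linalg.norm(d); M=np.eye(3)-np.outer(d,d); A+=M;b+=M@p
    x=np.linalg.solve(A,b)
    return x,[np.linalg.norm(np.cross(x-ray(f,q)[0],ray(f,q)[1]/np.linalg.norm(ray(f,q)[1]))) for f,q in l]
E
python3 - <<'E'
from h import *
fs={n:viewer.grab_frame(n) for n in("scene","side","wrist")}
for n,f in fs.items():
    cv2.imwrite(f"pics/{n}0.png",f["img"][:,:,::-1]); print(n,f["position"],f["attitude"],f["fx"])
cv2.imwrite("pics/both0.png",cv2.resize(np.hstack([fs[n]["img"] for n in("scene","side")])[:,:,::-1],None,fx=.78,fy=.78))
for k in ["stand","spout_end","funnel_mouth","case_mid","case_hole","scoop_grip","scoop_lip","ball0_center","loupe","dropper_bottle","tweezers"]:
    r={}
    for n,f in fs.items():
        q=viewer.pinpoint(k,f)
        if q: r[n]=q[0]; print(k,n,np.round(q[0]["location"],1),round(q[0]["score"],2))
    g=[(fs[n],r[n]["location"]) for n in r if r[n]["score"]>.3]
    if len(g)>1: x,e=tri(g); print("   ",x.round(1),np.round(e,1))
print(env.finger_overhang,sensors.state())
E
```

```text
scene [-199.52731214  560.29785506 1148.77024701] [-137.62885945   -1.17262871 -125.18192307] 411.5616720499907
side [ 317.53651463 -903.49157296  904.29991124] [-128.88673836    0.68512796  -17.46159396] 450.9668138410933
wrist [ 276.75398095 -510.11747524  383.84185876] [ 1.64139923e+02  9.65612439e-02 -6.91757466e+01] 314.1788284986663
stand scene [255.6 221.7] 0.89
stand side [238.6 237.5] 0.77
    [533.7   0.8   1.8] [2.5 2.5]
spout_end scene [260.2 212.2] 0.65
spout_end side [241.  223.9] 0.81
    [533.4 -10.1  56.8] [5.7 5.7]
funnel_mouth scene [262.8 191. ] 0.83
funnel_mouth side [237.6 197.7] 0.84
    [529.3 -16.9 160. ] [1.7 1.7]
case_mid scene [196.2 248.8] 0.83
case_mid side [220.1 179.8] 0.87
    [536.9 242.6  30.9] [1.8 1.8]
case_hole scene [151.6 219.6] 0.69
case_hole side [223.8 181.9] 0.84
    [618.7 298.3  42.2] [81.1 81.1]
scoop_grip scene [331.2 182.4] 0.72
scoop_grip side [270.2 326.6] 0.77
    [ 512.6 -332.6   34. ] [2.2 2.2]
scoop_lip scene [305.3 171. ] 0.6
scoop_lip side [318.4 310.1] 0.78
    [ 638.6 -310.3    9.4] [6.1 6.1]
ball0_center side [298.3 314.2] 0
[... 300 characters left out ...]
1.7    4.6] [7.2 7.2]
14.0 {'time_s': 1.8, 'qpos': array([-7.03032281e+01,  1.83123604e+01,  8.96395848e+01, -9.69809857e-04,
        7.20431886e+01, -1.14674014e+00]), 'qvel': array([ 0.14998851, -0.01699703, -0.02823368,  0.01108685,  0.03508484,
       -0.02759421]), 'effort': array([-7.55068904e-04, -4.12344003e+01, -2.32228518e+01,  7.28016486e-02,
        3.77198844e-02,  5.03330583e-06]), 'ee_pos': array([ 204.58803912, -537.38869915,  227.96733651]), 'ee_rot': array([1.79995153e+02, 1.01979746e-03, 2.08438110e+01]), 'force': array([-0.16024209,  0.23271761, -0.27284509]), 'torque': array([-0.03943932,  0.02334894,  0.00797152]), 'gripper_force': 0.0, 'gripper_width': 91.355737737947}
```

View pics/both0.png

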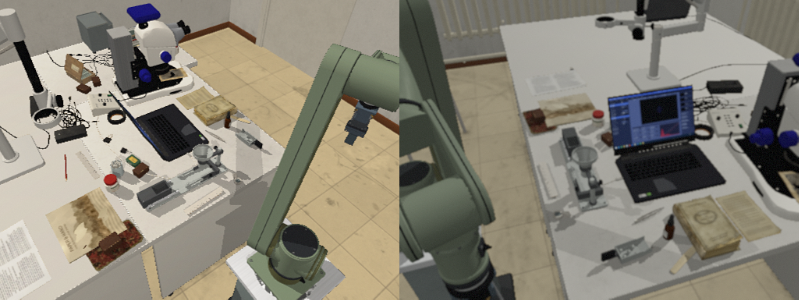

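The case sits at the far left end of the guides and feeds towards −y. The scoop is right front, with its lip pointing roughly +x. I'll zoom in on both views.

Run:
```python
import cv2,numpy as np
a=cv2.imread("pics/scene0.png")[140:290,160:360]; b=cv2.imread("pics/side0.png")[140:360,170:370]
a=cv2.resize(a,(400,300),interpolation=3);b=cv2.resize(b,(400,440),interpolation=3)
c=np.zeros((440,800,3),np.uint8);c[:300,:400]=a;c[:,400:]=b;cv2.imwrite("pics/z1.png",c)
```

```text
(no output)
```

View pics/z1.png

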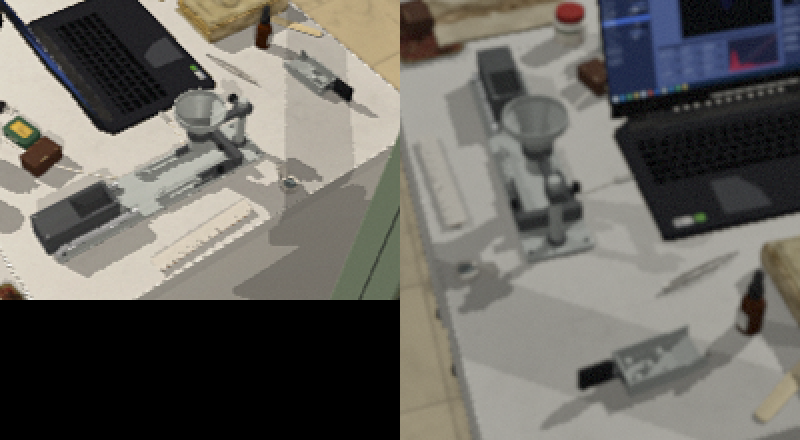

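The case is at the far left end and the slot shows at about (222,177) in the side view, so the scene case_hole hit was wrong. I'll write a planner and move to a hover behind the case, where the wrist camera covers the whole stand.

```bash
cat >> h.py <<'E'
def tool(yaw,tilt=0):  # tool down, x at yaw, tilt=nose(x) down
    return R.from_euler('ZYX',[yaw,tilt,180],degrees=True)
def plan(segs,p=None,Q=None,vmax=40,wmax=6):
    """segs: (pos,Rot,min rows)"""
    s=sensors.state()
    p=np.array(s["ee_pos"]) if p is None else np.array(p,float); Q=R.from_euler('xyz',s["ee_rot"],degrees=True) if Q is None else Q
    rows=[]
    for pt,Qt,nm in segs:
        pt=np.array(pt,float); w=(Q.inv()*Qt).as_rotvec()
        n=max(nm,int(np.ceil(np.linalg.norm(pt-p)/vmax)),int(np.ceil(np.degrees(np.linalg.norm(w))/wmax)))
        for k in range(n):
            sh=Q.inv().apply((pt-p)/(n-k))/10; w=(Q.inv()*Qt).as_rotvec()/(n-k)
            r=np.r_[sh.round(2),w.round(3)]; rows.append(r)
            p=p+Q.apply(r[:3]*10); Q=Q*R.from_rotvec(r[3:])
    for i in range(0,len(rows),5):
        print("["+",".join(f"{v:g}" for v in np.concatenate(rows[i:i+5])+0.0)+"]")
    return p,Q
E
python3 - <<'E'
from h import *
print(sensors.state()["qpos"][0], tool(20.8).as_euler('xyz',degrees=True))
plan([([535,310,230],tool(90),0)])
E
```

```text
-70.30322809197435 [180.    0.   20.8]
[2.65,-2.93,-0.01,0,0,-0.052,2.8,-2.79,-0.01,0,0,-0.053,2.95,-2.64,-0.01,0,0,-0.052,3.08,-2.48,-0.01,0,0,-0.053,3.21,-2.31,-0.01,0,0,-0.052]
[3.32,-2.14,-0.01,0,0,-0.053,3.43,-1.97,-0.01,0,0,-0.052,3.53,-1.78,-0.01,0,0,-0.053,3.62,-1.6,-0.01,0,0,-0.052,3.7,-1.41,-0.01,0,0,-0.053]
[3.77,-1.21,-0.01,0,0,-0.052,3.82,-1.01,-0.01,0,0,-0.053,3.87,-0.81,-0.01,0,0,-0.052,3.91,-0.6,-0.01,0,0,-0.053,3.93,-0.4,-0.01,0,0,-0.052]
[3.95,-0.19,-0.01,0,0,-0.053,3.95,0.02,-0.01,0,0,-0.052,3.95,0.23,-0.01,0,0,-0.053,3.93,0.43,-0.01,0,0,-0.052,3.9,0.64,-0.01,0,0,-0.053]
[3.87,0.84,0,0,0,-0.052,3.81,1.04,-0.01,0,0,-0.053,3.76,1.25,0,0,0,-0.052]
```

Call:
step_arm --plan '[2.65,-2.93,0,0,0,-0.052,2.8,-2.79,0,0,0,-0.053,2.95,-2.64,0,0,0,-0.052,3.08,-2.48,0,0,0,-0.053,3.21,-2.31,0,0,0,-0.052]' --hand 0 --newtons 20

```text
time_s: 2.22
ee_pos: [276.7, -351.5, 228.0]
ee_rot: [180.0, -0.0, 36.0]
force: [1.3, -0.2, -0.2]
gripper_width: 60.8
gripper_force: 0.0
```

Call:
step_arm --plan '[3.32,-2.14,0,0,0,-0.053,3.43,-1.97,0,0,0,-0.052,3.53,-1.78,0,0,0,-0.053,3.62,-1.6,0,0,0,-0.052,3.7,-1.41,0,0,0,-0.053]'

```text
time_s: 2.63
ee_pos: [348.5, -167.2, 228.3]
ee_rot: [179.9, -0.0, 51.0]
force: [0.8, -0.4, -0.0]
gripper_width: 27.7
gripper_force: 0.0
```

Call:
step_arm --plan '[3.77,-1.21,0,0,0,-0.052,3.82,-1.01,0,0,0,-0.053,3.87,-0.81,0,0,0,-0.052,3.91,-0.6,0,0,0,-0.053,3.93,-0.4,0,0,0,-0.052]'

```text
time_s: 3.05
ee_pos: [420.3, 17.3, 228.3]
ee_rot: [179.9, -0.0, 66.1]
force: [0.3, -0.2, 0.7]
gripper_width: 0.6
gripper_force: 0.0
```

Call:
step_arm --plan '[3.95,-0.19,0,0,0,-0.053,3.95,0.02,0,0,0,-0.052,3.95,0.23,0,0,0,-0.053,3.93,0.43,0,0,0,-0.052,3.9,0.64,0,0,0,-0.053]'

```text
time_s: 3.47
ee_pos: [492.2, 201.5, 228.0]
ee_rot: [180.0, 0.0, 81.2]
force: [-0.5, -0.4, 0.2]
gripper_width: 0.2
gripper_force: 0.0
```

Call:
step_arm --plan '[3.87,0.84,0,0,0,-0.052,3.81,1.04,0,0,0,-0.053,3.76,1.25,0,0,0,-0.052,0,0,0,0,0,0]'

```text
time_s: 3.8
ee_pos: [537.0, 316.4, 226.7]
ee_rot: [179.9, -0.2, 90.3]
force: [0.1, 0.3, 0.2]
gripper_width: 0.6
gripper_force: 0.0
```

Run:
```python
from h import *
f=viewer.grab_frame("wrist"); fs={"w":f,"sc":viewer.grab_frame("scene"),"si":viewer.grab_frame("side")}
cv2.imwrite("pics/w1.png",f["img"][:,:,::-1])
for k in ["stand","funnel_mouth","case_mid","case_hole","spout_end"]:
    g=[]
    for n,ff in fs.items():
        q=viewer.pinpoint(k,ff)
        if q: print(k,n,np.round(q[0]["location"],1),round(q[0]["score"],2), atz(ff,q[0]["location"],{"stand":0,"funnel_mouth":154,"case_mid":31,"case_hole":54,"spout_end":59}[k]).round(1))
s=sensors.state();print(s["ee_pos"],s["ee_rot"],s["qpos"],s["time_s"],s["force"])
```

```text
stand sc [257.5 224.2] 0.59 [524.7   1.    0. ]
stand si [237.5 237.4] 0.65 [528.8   2.3   0. ]
funnel_mouth sc [265.3 193.5] 0.71 [518.  -20.4 154. ]
funnel_mouth si [236.7 195.6] 0.96 [532.8   0.8 154. ]
case_mid w [252.4 232.9] 0.62 [537.4 238.6  31. ]
case_mid sc [198.3 248.3] 0.89 [532.6 235.8  31. ]
case_mid si [220.4 179.2] 0.7 [540.3 246.8  31. ]
case_hole w [248.8 265.9] 0.81 [533.3 206.9  54. ]
case_hole sc [204.5 239.4] 0.64 [536.8 208.   54. ]
case_hole si [217.4 181.3] 0.95 [522.9 208.8  54. ]
spout_end sc [153.7 217.5] 0.62 [710.  304.9  59. ]
spout_end si [238.9 223.6] 0.93 [533.2  -5.5  59. ]
[535.01544619 310.06986599 227.89427259] [-1.79999629e+02  5.65433199e-03  9.00024553e+01] [ 2.90314461e+01  2.22552609e+01  8.36419984e+01 -4.95345408e-03
  7.41058087e+01  2.90303474e+01] 4.7 [-0.37297373  0.77007066 -0.2309472 ]
```

View pics/w1.png

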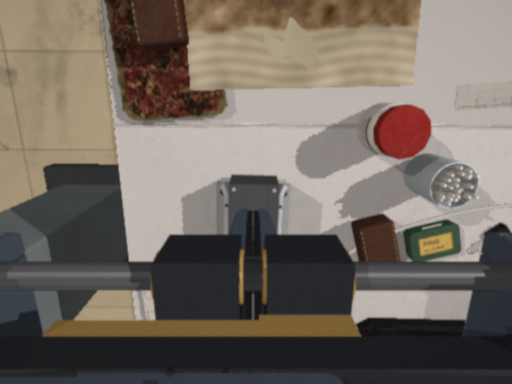

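The wrist view shows the case's rear edge at row ~178 (columns 230–279) and the guide ends at (221,184) and (287,184). The gripper hides the rest.

Run:
```python
from h import *
f=viewer.grab_frame("wrist")
for z in (54,): print([atz(f,p,z).round(1) for p in [(230,178),(279,178),(227,205),(281,205)]])
print([atz(f,p,21).round(1) for p in [(221,184),(287,184),(217,236),(290,236)]])
c=cv2.resize(f["img"][165:245,200:310,::-1],None,fx=7,fy=7,interpolation=2);cv2.imwrite("pics/z2.png",c)
```

```text
[array([510.5, 305.3,  54. ]), array([563.5, 305.3,  54. ]), array([506.5, 274.5,  54. ]), array([566.5, 274.5,  54. ])]
[array([497.1, 289.8,  21. ]), array([576.1, 289.8,  21. ]), array([490.2, 222.2,  21. ]), array([581.9, 222.2,  21. ])]
```

View pics/z2.png

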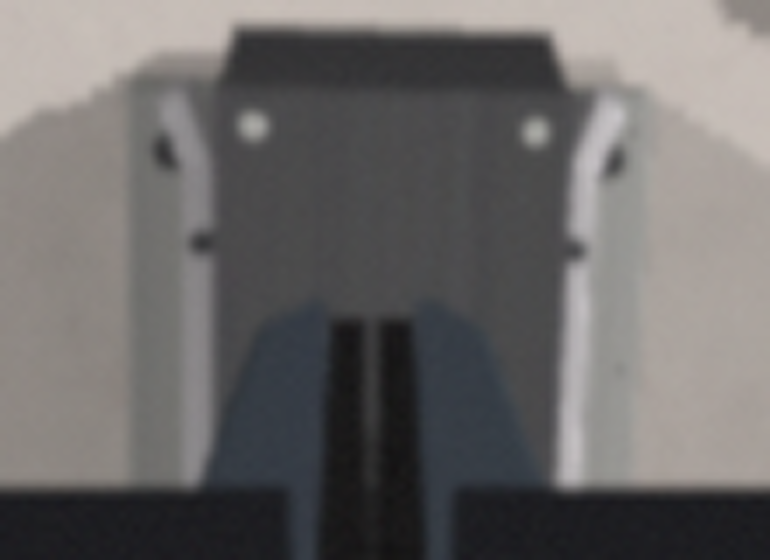

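Run:
```python
from h import *
plan([([538,345,215],tool(90),0),([538,345,48],tool(90),5)])
```

```text
[3.49,0.3,1.29,0,0,0,0,0,3.34,0,0,0,0,0,3.34,0,0,0,0,0,3.34,0,0,0,0,0,3.34,0,0,0]
[0,0,3.34,0,0,0]
```

Call:
step_arm --plan '[3.5,0.3,1.3,0,0,0,0,0,3.34,0,0,0,0,0,3.34,0,0,0,0,0,3.34,0,0,0,0,0,3.34,0,0,0]'

```text
time_s: 5.17
ee_pos: [537.9, 345.3, 80.0]
ee_rot: [180.0, -0.0, 90.0]
force: [-0.5, -0.5, -1.0]
gripper_width: 0.6
gripper_force: 0.0
```

Call:
step_arm --plan '[0,0,3.34,0,0,0,0,0,0,0,0,0,-0.6,0,0,0,0,0,-0.6,0,0,0,0,0,-0.4,0,0,0,0,0]'

```text
time_s: 5.58
ee_pos: [539.6, 329.0, 50.5]
ee_rot: [179.8, -0.1, 90.0]
force: [0.4, 0.2, 0.2]
gripper_width: 0.4
gripper_force: 0.0
```

Call:
step_arm --plan '[-0.4,0,0,0,0,0,-0.4,0,0,0,0,0,-0.4,0,0,0,0,0,-0.4,0,0,0,0,0,-0.4,0,0,0,0,0]'

```text
time_s: 6.0
ee_pos: [539.7, 311.1, 50.4]
ee_rot: [179.7, -0.3, 89.9]
force: [-0.2, 6.4, 4.2]
gripper_width: 0.5
gripper_force: 3.1
```

Call:
step_arm --plan '[-0.4,0,0,0,0,0,-0.4,0,0,0,0,0,-0.4,0,0,0,0,0,-0.4,0,0,0,0,0,-0.4,0,0,0,0,0]'

```text
time_s: 6.42
ee_pos: [539.7, 291.2, 50.3]
ee_rot: [179.7, -0.3, 89.9]
force: [-0.8, 6.7, 5.0]
gripper_width: 0.9
gripper_force: 3.2
```

Call:
step_arm --plan '[-0.4,0,0,0,0,0,-0.4,0,0,0,0,0,-0.4,0,0,0,0,0,-0.4,0,0,0,0,0,-0.4,0,0,0,0,0]'

```text
time_s: 6.83
ee_pos: [539.7, 271.2, 50.3]
ee_rot: [179.7, -0.3, 89.9]
force: [-0.1, 6.5, 5.8]
gripper_width: 0.3
gripper_force: 3.5
```

Call:
step_arm --plan '[-0.3,0,0,0,0,0,-0.3,0,0,0,0,0,-0.3,0,0,0,0,0,-0.3,0,0,0,0,0,-0.3,0,0,0,0,0]'

```text
time_s: 7.25
ee_pos: [539.4, 256.4, 50.3]
ee_rot: [179.7, -0.3, 89.9]
force: [-2.1, 7.8, 5.0]
gripper_width: 0.3
gripper_force: 3.9
```

Call:
step_arm --plan '[-0.3,0,0,0,0,0,-0.3,0,0,0,0,0,-0.3,0,0,0,0,0,-0.3,0,0,0,0,0,-0.3,0,0,0,0,0]'

```text
time_s: 7.67
ee_pos: [539.2, 242.9, 50.4]
ee_rot: [179.8, -0.5, 89.8]
force: [-3.2, 12.5, 5.5]
gripper_width: 0.6
gripper_force: 6.8
```

Call:
step_arm --plan '[-0.3,0,0,0,0,0,-0.3,0,0,0,0,0,-0.3,0,0,0,0,0,-0.3,0,0,0,0,0,-0.3,0,0,0,0,0]'

```text
time_s: 8.08
ee_pos: [538.8, 227.9, 50.4]
ee_rot: [179.8, -0.4, 89.8]
force: [-3.1, 12.9, 7.4]
gripper_width: 0.6
gripper_force: 6.3
```

Call:
step_arm --plan '[-0.3,0,0,0,0,0,-0.3,0,0,0,0,0,-0.3,0,0,0,0,0,-0.3,0,0,0,0,0,-0.3,0,0,0,0,0]'

```text
time_s: 8.5
ee_pos: [538.5, 212.9, 50.3]
ee_rot: [179.8, -0.5, 89.8]
force: [-4.7, 13.3, 7.3]
gripper_width: 0.3
gripper_force: 6.8
```

Call:
step_arm --plan '[-0.3,-0.02,0,0,0,0,-0.3,-0.02,0,0,0,0,-0.3,-0.02,0,0,0,0,-0.3,-0.02,0,0,0,0,-0.3,-0.02,0,0,0,0]'

```text
time_s: 8.92
ee_pos: [538.1, 197.5, 50.4]
ee_rot: [179.8, -0.4, 89.9]
force: [-2.0, 12.4, 6.9]
gripper_width: 0.6
gripper_force: 6.0
```

Call:
step_arm --plan '[-0.3,-0.01,0,0,0,0,-0.3,-0.01,0,0,0,0,-0.3,-0.01,0,0,0,0,-0.3,-0.01,0,0,0,0,-0.3,-0.01,0,0,0,0]'

```text
time_s: 9.33
ee_pos: [537.7, 182.4, 50.3]
ee_rot: [179.8, -0.4, 89.9]
force: [-2.6, 13.1, 6.9]
gripper_width: 0.6
gripper_force: 6.0
```

Call:
step_arm --plan '[-0.3,-0.01,0,0,0,0,-0.3,-0.01,0,0,0,0,-0.3,-0.01,0,0,0,0,-0.3,-0.01,0,0,0,0,-0.3,-0.01,0,0,0,0]'

```text
time_s: 9.75
ee_pos: [537.4, 167.2, 50.3]
ee_rot: [179.7, -0.4, 89.9]
force: [-1.7, 10.8, 7.6]
gripper_width: 0.8
gripper_force: 5.8
```

Call:
step_arm --plan '[-0.3,-0.01,0,0,0,0,-0.3,-0.01,0,0,0,0,-0.3,-0.01,0,0,0,0,-0.3,-0.01,0,0,0,0,-0.3,-0.01,0,0,0,0]'

```text
time_s: 10.17
ee_pos: [537.2, 151.9, 50.3]
ee_rot: [179.7, -0.3, 89.9]
force: [-1.5, 10.6, 7.1]
gripper_width: 0.3
gripper_force: 5.6
```

Call:
step_arm --plan '[-0.3,-0.01,0,0,0,0,-0.3,-0.01,0,0,0,0,-0.3,-0.01,0,0,0,0,-0.3,-0.01,0,0,0,0,-0.3,-0.01,0,0,0,0]'

```text
time_s: 10.58
ee_pos: [536.7, 136.9, 50.3]
ee_rot: [179.7, -0.3, 89.9]
force: [-1.5, 11.6, 7.1]
gripper_width: 0.3
gripper_force: 5.7
```

Call:
step_arm --plan '[-0.15,0,0,0,0,0,-0.15,0,0,0,0,0,-0.15,-0.01,0,0,0,0,-0.15,0,0,0,0,0,-0.15,-0.01,0,0,0,0]'

```text
time_s: 11.0
ee_pos: [536.5, 129.5, 50.3]
ee_rot: [179.7, -0.3, 89.9]
force: [-1.2, 12.0, 6.4]
gripper_width: 0.5
gripper_force: 5.7
```

Call:
step_arm --plan '[-0.15,0,0,0,0,0,-0.15,0,0,0,0,0,-0.15,-0.01,0,0,0,0,-0.15,0,0,0,0,0,-0.15,-0.01,0,0,0,0]'

```text
time_s: 11.42
ee_pos: [536.3, 122.0, 50.3]
ee_rot: [179.7, -0.3, 89.9]
force: [-1.4, 11.4, 7.3]
gripper_width: -0.1
gripper_force: 5.8
```

Call:
step_arm --plan '[-0.1,0,0,0,0,0,-0.1,0,0,0,0,0,-0.1,-0.01,0,0,0,0,-0.1,0,0,0,0,0,-0.1,0,0,0,0,0]'

```text
time_s: 11.83
ee_pos: [536.2, 117.0, 50.3]
ee_rot: [179.7, -0.3, 89.9]
force: [-0.8, 12.1, 7.7]
gripper_width: 0.5
gripper_force: 5.9
```

Call:
step_arm --plan '[-0.1,0,0,0,0,0,-0.1,0,0,0,0,0,-0.1,-0.01,0,0,0,0,-0.1,0,0,0,0,0,-0.1,0,0,0,0,0]'

```text
time_s: 12.25
ee_pos: [536.0, 112.0, 50.3]
ee_rot: [179.7, -0.3, 89.9]
force: [-0.6, 11.4, 7.4]
gripper_width: 0.2
gripper_force: 5.9
```

Call:
step_arm --plan '[-0.1,0,0,0,0,0,-0.1,0,0,0,0,0,-0.1,-0.01,0,0,0,0,-0.1,0,0,0,0,0,-0.1,0,0,0,0,0]'

```text
time_s: 12.67
ee_pos: [535.9, 107.0, 50.3]
ee_rot: [179.7, -0.3, 89.9]
force: [-0.8, 12.0, 8.1]
gripper_width: 0.5
gripper_force: 5.9
```

Call:
step_arm --plan '[-0.1,0,0,0,0,0,-0.1,0,0,0,0,0,-0.1,-0.01,0,0,0,0]'

```text
time_s: 12.92
ee_pos: [535.9, 104.4, 50.3]
ee_rot: [179.7, -0.4, 89.8]
force: [-0.9, 15.2, 5.9]
gripper_width: 0.3
gripper_force: 7.5
```

Buffer contact came at about y=106, so I'm continuing in finer steps.

Call:
step_arm --plan '[-0.05,0,0,0,0,0,-0.05,0,0,0,0,0,-0.05,-0.01,0,0,0,0,-0.05,0,0,0,0,0]'

```text
time_s: 13.25
ee_pos: [535.9, 103.0, 50.4]
ee_rot: [179.7, -0.4, 89.8]
force: [-1.3, 15.4, 7.4]
gripper_width: 0.4
gripper_force: 7.7
```

Call:
step_arm --plan '[-0.05,0,0,0,0,0,-0.05,0,0,0,0,0,-0.05,-0.01,0,0,0,0]'

```text
time_s: 13.5
ee_pos: [535.9, 101.6, 50.3]
ee_rot: [179.7, -0.4, 89.8]
force: [-0.8, 16.2, 6.9]
gripper_width: 0.6
gripper_force: 8.1
```

Call:
step_arm --plan '[-0.05,0,0,0,0,0,-0.05,0,0,0,0,0]'

```text
time_s: 13.67
ee_pos: [535.8, 100.4, 50.3]
ee_rot: [179.7, -0.4, 89.8]
force: [-1.0, 15.4, 7.0]
gripper_width: 0.4
gripper_force: 8.1
```

Call:
step_arm --plan '[-0.05,0,0,0,0,0,-0.05,0,0,0,0,0]'

```text
time_s: 13.83
ee_pos: [535.8, 99.8, 50.3]
ee_rot: [179.7, -0.5, 89.8]
force: [-0.7, 17.1, 7.3]
gripper_width: 0.5
gripper_force: 8.6
```

Call:
step_arm --plan '[-0.05,0,0,0,0,0]'

```text
time_s: 13.92
ee_pos: [535.7, 98.6, 50.3]
ee_rot: [179.7, -0.4, 89.9]
force: [-0.9, 13.6, 6.5]
gripper_width: 0.4
gripper_force: 7.1
```

Call:
step_arm --plan '[-0.04,0,0,0,0,0]'

```text
time_s: 14.0
ee_pos: [535.8, 98.2, 50.3]
ee_rot: [179.7, -0.4, 89.8]
force: [-0.1, 14.6, 6.9]
gripper_width: 0.6
gripper_force: 7.2
```

Call:
step_arm --plan '[-0.04,0,0,0,0,0]'

```text
time_s: 14.08
ee_pos: [535.9, 97.8, 50.3]
ee_rot: [179.7, -0.4, 89.8]
force: [0.2, 15.2, 6.4]
gripper_width: 0.3
gripper_force: 7.3
```

Call:
step_arm --plan '[0.1,0,0,0,0,0,0.1,0,0,0,0,0]'

```text
time_s: 14.25
ee_pos: [535.8, 98.0, 50.0]
ee_rot: [179.7, -0.2, 90.0]
force: [1.1, 4.5, 3.8]
gripper_width: 0.3
gripper_force: 2.2
```

Call:
step_arm --plan '[0.1,0,0,0,0,0,0.1,0,0,0,0,0]'

```text
time_s: 14.42
ee_pos: [535.0, 98.8, 49.1]
ee_rot: [179.8, -0.1, 90.0]
force: [1.1, 4.2, 2.5]
gripper_width: 0.4
gripper_force: 1.8
```

Call:
step_arm --plan '[1,0,0,0,0,0,3,0,-1,0,0,0,3,0,-2,0,0,0,3,0,-3,0,0,0,3,0,-3,0,0,0]'

```text
time_s: 14.83
ee_pos: [532.5, 227.6, 136.6]
ee_rot: [-179.8, 0.2, 90.0]
force: [0.5, 0.6, 0.2]
gripper_width: 0.1
gripper_force: 0.0
```

Call:
step_arm --plan '[0,0,-3.5,0,0,0,0,0,-3.5,0,0,0,0,0,0,0,0,0]'

```text
time_s: 15.08
ee_pos: [536.8, 228.9, 213.7]
ee_rot: [179.3, -0.2, 90.1]
force: [1.3, 0.3, 0.7]
gripper_width: 0.5
gripper_force: 0.0
```

Run:
```python
from h import *
fs={n:viewer.grab_frame(n) for n in("scene","side","wrist")}
for k,z in [("stand",0),("funnel_mouth",154),("case_mid",31),("case_hole",54),("spout_end",59),("scoop_grip",29),("scoop_lip",8)]:
    g=[]
    for n,f in fs.items():
        q=viewer.pinpoint(k,f)
        if q:
            print(k,n,np.round(q[0]["location"],1),round(q[0]["score"],2), atz(f,q[0]["location"],z).round(1))
            if q[0]["score"]>.5: g.append((f,q[0]["location"]))
    if len(g)>1: print("  ",*[np.round(a,1) for a in tri(g)])
for k in("catch_l","catch_r"):print(k,[(n,q["location"],q["score"]) for n,f in fs.items() for q in viewer.boxes_of(k,f)[:1]])
w=cv2.resize(fs["wrist"]["img"],(400,300)); a=cv2.resize(fs["scene"]["img"][150:290,180:340],(400,350),interpolation=2); b=cv2.resize(fs["side"]["img"][150:360,190:350],(400,525),interpolation=2)
c=np.zeros((600,800,3),np.uint8); c[:300,:400]=w; c[300:,:400]=a[:300]; c[:525,400:]=b; cv2.imwrite("pics/c3.png",c[:,:,::-1])
s=sensors.state(); print(s["ee_pos"],s["ee_rot"],s["qpos"],s["time_s"],s["force"])
```

```text
stand scene [256.2 222.9] 0.86 [532.1   1.4   0. ]
stand side [237.7 239.7] 0.83 [526.9  -6.9   0. ]
   [531.   -0.7  -4.1] [3.3 3.3]
funnel_mouth scene [262.5 192.1] 0.56 [528.3 -16.5 154. ]
funnel_mouth side [235.6 195.3] 0.85 [530.3   3.  154. ]
   [524.7 -11.1 163.7] [2.9 2.9]
case_mid scene [252.5 218.5] 0.65 [535.7  15.7  31. ]
case_mid side [236.5 222.2] 0.64 [535.4  32.1  31. ]
   [531.3  20.5  40.7] [1.7 1.7]
case_hole scene [260.7 211.5] 0.75 [530.2 -14.8  54. ]
case_hole side [238.3 224.9] 0.88 [531.5  -4.8  54. ]
   [528.4 -11.9  59.6] [1.7 1.7]
spout_end scene [260.3 213. ] 0.73 [522.2  -7.1  59. ]
spout_end side [242.3 224.5] 0.67 [541.1 -12.   59. ]
   [535.3 -10.5  52.6] [7.6 7.6]
scoop_grip side [268.9 326.3] 0.96 [ 513.3 -326.6   29. ]
scoop_lip side [319.8 312.6] 0.57 [ 645.7 -313.9    8. ]
scoop_lip wrist [446.7  96.9] 0.27 [745.9 306.9   8. ]
catch_l [('scene', [252.4, 222.0], 0.7)]
catch_r [('scene', [252.4, 222.0], 0.7)]
[534.02584003 227.17416792 206.86291385] [1.79996432e+02 3.88287320e-03 9.00009404e+01] [ 2.19121474e+01  1.95794470e+01  9.08778243e+01 -5.26606612e-03
  6.95408674e+01  2.19130475e+01] 16.5833 [0.19821452 0.4662403  0.5503477 ]
```

View pics/c3.png

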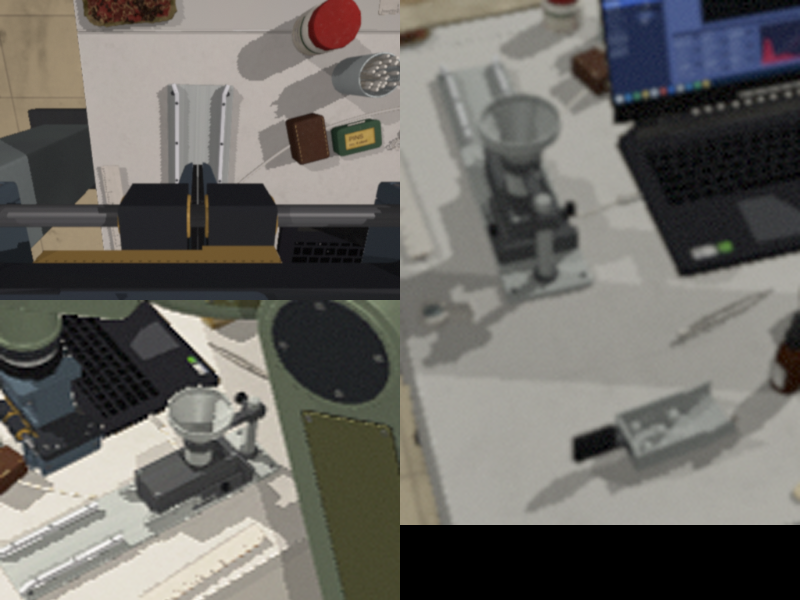

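The case now sits under the funnel, and the force dropped at y≈99 (17→13.6 N), which fits a snap. I'll check the catches from directly above on the way to the scoop.

Run:
```python
from h import *
plan([([533,215,240],tool(90),1),([533,5,240],tool(90),6)])
```

```text
[-1.22,-0.1,-3.31,0,0,0,-3.5,0,0,0,0,0,-3.5,0,0,0,0,0,-3.5,0,0,0,0,0,-3.5,0,0,0,0,0]
[-3.5,0,0,0,0,0,-3.5,0,0,0,0,0]
```

Call:
step_arm --plan '[-1.22,-0.1,-3.31,0,0,0,-3.5,0,0,0,0,0,-3.5,0,0,0,0,0,-3.5,0,0,0,0,0,-3.5,0,0,0,0,0]'

```text
time_s: 17.0
ee_pos: [532.8, 73.7, 240.2]
ee_rot: [180.0, 0.0, 90.0]
force: [0.2, -0.4, -0.3]
gripper_width: 0.2
gripper_force: 0.0
```

Call:
step_arm --plan '[-3.5,0,0,0,0,0,-3.5,0,0,0,0,0,0,0,0,0,0,0,0,0,0,0,0,0]'

```text
time_s: 17.33
ee_pos: [533.0, 3.6, 240.1]
ee_rot: [180.0, -0.0, 89.8]
force: [0.3, 0.2, 0.2]
gripper_width: 0.4
gripper_force: 0.0
```

Run:
```python
from h import *
f=viewer.grab_frame("wrist")
cv2.imwrite("pics/w4.png",cv2.resize(f["img"][90:250,150:362,::-1],None,fx=3.7,fy=3.7,interpolation=2))
for k in("catch_l","catch_r"):print(k,[(q["location"],q["score"]) for q in viewer.boxes_of(k,f)], [(q["location"],q["score"]) for q in viewer.pinpoint(k,f)])
for r in (150,170,190,210): print(r,atz(f,(256,r),54).round(1),atz(f,(150,r),54).round(1))
s=sensors.state(); print(s["ee_pos"],s["ee_rot"],s["time_s"],f["position"])
```

```text
Traceback (most recent call last):
ValueError: it knows: ball0_center, ball1_center, ball2_center, ball3_center, ball4_center, case_hole, case_mid, dropper_bottle, funnel_mouth, loupe, paste_jar, scoop_grip, scoop_lip, spout_end, stand, swab_tube,
```

View pics/w4.png

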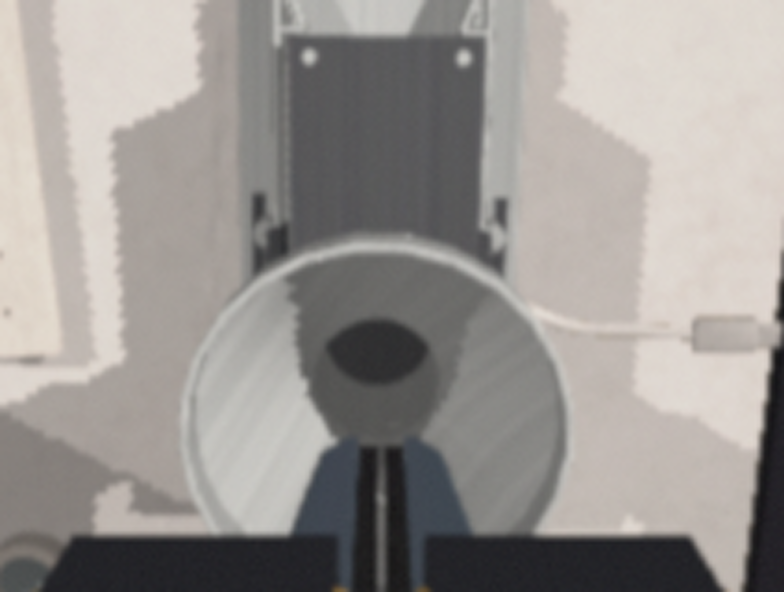

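Both catch hooks are sprung in behind the case, at crop (288,15) and (478,15), and the slot shows through the spout. The funnel rim circle is centred at about crop (375,428). Next is the scoop.

Run:
```python
from h import *
f=viewer.grab_frame("wrist")
c=atz(f,(150+375.5/3.7,90+428/3.7),154); print("funnel",c, atz(f,(150+183/3.7,205.7),154),atz(f,(150+568/3.7,205.7),154),atz(f,(251.4,90+236/3.7),154))
print("case rear",atz(f,(150+385/3.7,90+37/3.7),54), "plate ctr",[(atz(f,(150+(a+b)/2/3.7,90+r/3.7),8).round(1)) for a,b,r in((238,527,50),(250,512,250))])
s=sensors.state(); print(s["ee_pos"],s["time_s"])
plan([([530,-60,235],tool(80),1),([443,-337,190],tool(7),10)])
```

```text
funnel [532.15357346  -0.68465029 154.        ] [489.74697091  -0.69501215 154.        ] [574.55065151  -0.71612186 154.        ] [532.14700428  41.91832032 154.        ]
case rear [534.56357339  82.19318372  54.        ] plate ctr [array([533.9,  78.2,   8. ]), array([533.4,  12.9,   8. ])]
[533.04479846   5.95312651 239.9431034 ] 17.4833
[-3.3,-0.16,0.25,0,0,0.088,-3.3,0.14,0.24,0,0,0.087,-2.21,-0.29,0.35,0,0,0.098,-2.23,-0.07,0.34,0,0,0.098,-2.23,0.15,0.35,0,0,0.098]
[-2.2,0.36,0.34,0,0,0.098,-2.16,0.58,0.35,0,0,0.098,-2.09,0.79,0.34,0,0,0.098,-2,0.99,0.35,0,0,0.098,-1.9,1.18,0.34,0,0,0.098]
[-1.77,1.36,0.35,0,0,0.098,-1.63,1.52,0.34,0,0,0.098,-1.48,1.68,0.35,0,0,0.098,-1.31,1.81,0.34,0,0,0.098,-1.12,1.93,0.35,0,0,0.099]
```

Call:
step_arm --plan '[-3.3,-0.16,0.25,0,0,0.088,-3.3,0.14,0.24,0,0,0.087,-2.21,-0.29,0.35,0,0,0.098,-2.23,-0.07,0.34,0,0,0.098,-2.23,0.15,0.35,0,0,0.098]'

```text
time_s: 17.9
ee_pos: [510.0, -124.4, 224.5]
ee_rot: [180.0, -0.0, 63.0]
force: [-0.0, -0.1, -0.4]
gripper_width: 0.8
gripper_force: 0.0
```

Call:
step_arm --plan '[-2.2,0.36,0.34,0,0,0.098,-2.16,0.58,0.35,0,0,0.098,-2.09,0.79,0.34,0,0,0.098,-2,0.99,0.35,0,0,0.098,-1.9,1.18,0.34,0,0,0.098]' --hand 5

```text
time_s: 18.32
ee_pos: [476.7, -230.9, 207.3]
ee_rot: [-180.0, -0.0, 34.9]
force: [-0.5, 0.2, 0.4]
gripper_width: 31.2
gripper_force: 0.0
```

Call:
step_arm --plan '[-1.77,1.36,0.35,0,0,0.098,-1.63,1.52,0.34,0,0,0.098,-1.48,1.68,0.35,0,0,0.098,-1.31,1.81,0.34,0,0,0.098,-1.12,1.93,0.35,0,0,0.099]'

```text
time_s: 18.73
ee_pos: [443.3, -337.6, 190.0]
ee_rot: [-180.0, -0.0, 6.8]
force: [0.2, 0.2, 0.1]
gripper_width: 50.3
gripper_force: 0.0
```

Run:
```python
from h import *
f=viewer.grab_frame("wrist"); f=viewer.grab_frame("wrist"); 
cv2.imwrite("pics/w5.png",f["img"][:,:,::-1])
for k,z in [("scoop_grip",29),("scoop_lip",8)]+[(f"ball{i}_center",9) for i in range(1)]:
    for q in viewer.pinpoint(k,f)[:5]: print(k,np.round(q["location"],1),round(q["score"],2), atz(f,q["location"],z).round(1))
s=sensors.state(); print(s["ee_pos"],s["ee_rot"],s["qpos"],s["time_s"],s["gripper_width"])
np.save("f5.npy",f,allow_pickle=True)
```

```text
scoop_grip [247.6 108.5] 0.97 [ 509.9 -329.3   29. ]
scoop_lip [238.5  18.8] 0.22 [ 592.  -311.2    8. ]
ball0_center [231.8  59.4] 0.58 [ 554.8 -308.3    9. ]
ball0_center [246.  110.2] 0.34 [ 507.5 -327.7    9. ]
[ 443.40792014 -336.59784039  190.15682707] [-1.79959227e+02 -1.13651819e-02  7.06588652e+00] [-3.84075853e+01  1.82123407e+01  9.54796404e+01  4.00649778e-02
  6.63291225e+01  4.45104320e+01] 18.9833 49.81980435491767
```

View pics/w5.png

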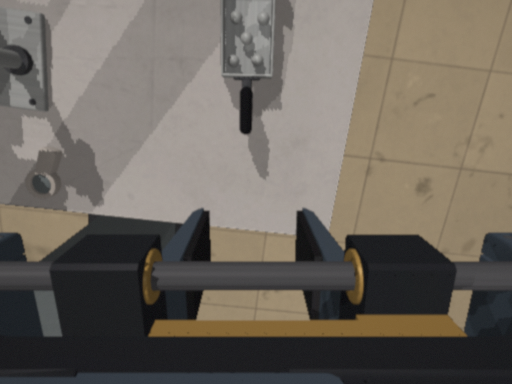

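The grip's top runs from (247,85) to (245.5,133), and the trough walls are vertical in the picture, so the scoop yaw is about 7°. All five balls are in the scoop.

Run:
```python
from h import *
f=np.load("f5.npy",allow_pickle=True).item()
a,b=atz(f,(247,85),46),atz(f,(245.5,133),46); print(a,b,(a+b)/2,np.linalg.norm(a-b))
u=R.from_euler('z',7,degrees=True).apply([1,0,0])
print([atz(f,p,26).round(1) for p in((222,76),(273,76),(223,5),(273,5))])
g=(np.array([509.9,-329.3,0])+ [((a+b)/2)[0],((a+b)/2)[1],0])/2; print(g)
plan([([g[0],g[1],100],tool(7),0),([g[0],g[1],28],tool(7),4)])
```

```text
[ 530.90186741 -326.69766422   46.        ] [ 487.92439348 -329.92788602   46.        ] [ 509.41313044 -328.31277512   46.        ] 43.09869602127599
[array([ 537.1, -301.6,   26. ]), array([ 542.7, -350.2,   26. ]), array([ 597.8, -297.3,   26. ]), array([ 602.9, -342.3,   26. ])]
[ 509.65656522 -328.80638756    0.        ]
[2.22,0.02,3.01,0,0,0,2.22,0.01,3,0,0,0.001,2.23,0.02,3.01,-0.001,0,0,0,0,1.8,0,0,0,0,0,1.8,0,0,0]
[0,0,1.8,0,0,0,0,-0.01,1.8,0,0,0]
```

Call:
step_arm --plan '[2.22,0.02,3,0,0,0,2.22,0.01,3,0,0,0,2.22,0.02,3,0,0,0,0,0,1.8,0,0,0,0,0,1.8,0,0,0]'

```text
time_s: 19.4
ee_pos: [510.4, -328.0, 62.6]
ee_rot: [-179.9, 0.0, 7.2]
force: [0.3, 0.4, 0.4]
gripper_width: 49.9
gripper_force: 0.0
```

Call:
step_arm --plan '[0,0,1.8,0,0,0,0,0,1.8,0,0,0,0,0,0,0,0,0,0,0,0,0,0,0]'

```text
time_s: 19.73
ee_pos: [509.1, -328.8, 27.8]
ee_rot: [-179.9, 0.1, 7.1]
force: [0.2, -0.2, 0.6]
gripper_width: 49.9
gripper_force: 0.0
```

Call:
step_arm --plan '[0,0,0,0,0,0,0,0,0,0,0,0,0,0,0,0,0,0,0,0,0,0,0,0,0,0,0,0,0,0]' --hand 0 --newtons 40

```text
time_s: 20.15
ee_pos: [509.1, -330.6, 29.0]
ee_rot: [179.9, -0.1, 6.9]
force: [0.5, -0.2, -0.9]
gripper_width: 19.6
gripper_force: 0.0
```

Call:
step_arm --plan '[0,0,0,0,0,0,0,0,0,0,0,0,0,0,0,0,0,0]'

```text
time_s: 20.4
ee_pos: [508.9, -330.4, 28.6]
ee_rot: [180.0, -0.0, 6.9]
force: [-1.0, 0.5, 2.8]
gripper_width: 11.8
gripper_force: 40.0
```

Run:
```python
from h import *
s=sensors.state(); print({k:np.round(v,2) for k,v in s.items()})
```

```text
{'time_s': np.float64(20.4), 'qpos': array([-34.08,  31.58,  99.73,   0.  ,  48.67,  49.  ]), 'qvel': array([ 0.03,  0.01,  0.  , -0.03,  0.1 ,  0.04]), 'effort': array([-1.800e-01, -4.594e+01, -1.743e+01, -3.000e-02, -3.400e-01,
        3.000e-02]), 'ee_pos': array([ 508.88, -330.42,   28.57]), 'ee_rot': array([ 1.7999e+02, -1.0000e-02,  6.9200e+00]), 'force': array([-0.96,  0.53,  2.79]), 'torque': array([0.22, 0.07, 0.  ]), 'gripper_force': np.float64(39.99), 'gripper_width': np.float64(11.81)}
```

Run:
```python
from h import *
from scipy.optimize import least_squares
f=viewer.grab_frame("side")
for p in [(275,208),(302,258),(388,238),(345,193)]: print("laptop",p,atz(f,p,15).round())
D=np.array([[575,228,18.31,89.64],[618.3,227.9,22.255,83.642],[580.3,206.9,19.58,90.88],[556.7,190.2,18.21,95.48],[606.8,28.6,31.58,99.73]])
def m(x,q2,q3): a,L1,L2,ph,H=x; q2=np.radians(q2);q=q2+np.radians(q3)+np.radians(ph); return a+L1*np.sin(q2)+L2*np.sin(q),H+L1*np.cos(q2)+L2*np.cos(q)
r=least_squares(lambda x:np.concatenate([m(x,D[:,2],D[:,3])[0]-D[:,0],m(x,D[:,2],D[:,3])[1]-D[:,1]]),[0,400,400,0,0]); print(r.x,np.abs(r.fun).max())
p,Q=plan([([505,-328,120],tool(7),3),([480,-300,222],tool(7),3)])
plan([([383,-1,205],tool(0),12)],p,Q,vmax=33)
```

```text
laptop (275, 208) [667.  74.  15.]
laptop (302, 258) [ 668. -142.   15.]
laptop (388, 238) [ 924. -146.   15.]
laptop (345, 193) [900.  74.  15.]
[ 7.67730492e-02  5.92109198e+02  4.17516074e+02  3.41703823e+00
 -1.82001937e+02] 0.08894668976120101
[-0.12,-0.1,-3.05,0,0,0,-0.12,-0.09,-3.04,0,0,-0.001,-0.11,-0.1,-3.05,0,0,0,-0.71,-1.03,-3.4,0,0,0,-0.72,-1.02,-3.4,0,0,0]
[-0.71,-1.03,-3.4,0,0,0]
[-0.5,-2.57,0.14,0,0,0.01,-0.53,-2.57,0.14,0,0,0.01,-0.55,-2.56,0.14,0,0,0.01,-0.58,-2.55,0.14,0,0,0.01,-0.6,-2.55,0.14,0,0,0.01]
[-0.63,-2.54,0.14,0,0,0.01,-0.65,-2.54,0.14,0,0,0.01,-0.68,-2.53,0.14,0,0,0.01,-0.7,-2.52,0.14,0,0,0.01,-0.73,-2.52,0.14,0,0,0.011]
[-0.76,-2.51,0.15,0,0,0.01,-0.78,-2.5,0.14,0,0,0.011]
```

Call:
step_arm --plan '[0,0,-0.6,0,0,0,0,0,-1.5,0,0,0,0,0,-2.5,0,0,0,-0.2,0,-2.8,0,0,0,-0.3,-0.3,-2.8,0,0,0]'

```text
time_s: 20.87
ee_pos: [503.1, -328.1, 130.6]
ee_rot: [-180.0, 0.1, 6.9]
force: [0.6, -0.2, -1.9]
gripper_width: 11.9
gripper_force: 40.0
```

Call:
step_arm --plan '[-0.4,-0.7,-2.8,0,0,0,-0.5,-1,-2.8,0,0,0,-0.5,-1.5,-2.2,0,0,0,-0.5,-1.8,-1.2,0,0,0,-0.5,-2,-0.3,0,0,0]'

```text
time_s: 21.28
ee_pos: [471.8, -261.8, 225.8]
ee_rot: [179.8, -0.2, 6.9]
force: [0.0, -0.8, -1.9]
gripper_width: 11.9
gripper_force: 40.0
```

Run:
```python
from h import *
s=sensors.state(); print(s["ee_pos"],s["ee_rot"],s["gripper_width"],s["force"],s["torque"])
plan([([383,-1,205],tool(0),10)],vmax=25)
```

```text
[ 471.81667968 -261.7699923   225.83376327] [179.81072821  -0.21227827   6.87482432] 11.894877507671058 [ 0.01175323 -0.80101038 -1.92272974] [-0.01223692  0.12630072  0.05826166]
[-0.48,-2.25,0.16,0,0,0.01,-0.5,-2.24,0.16,0,0,0.01,-0.52,-2.24,0.17,0,0,0.01,-0.54,-2.23,0.16,0,0,0.01,-0.56,-2.23,0.17,0,0,0.01]
[-0.59,-2.22,0.16,0,-0.001,0.01,-0.61,-2.21,0.17,0,0,0.01,-0.63,-2.21,0.17,0.001,-0.001,0.01,-0.65,-2.2,0.17,0,0,0.01,-0.68,-2.19,0.17,0.001,-0.001,0.01]
[-0.69,-2.19,0.17,0,0,0.01,-0.72,-2.18,0.16,0.001,-0.001,0.01]
```

Call:
step_arm --plan '[-0.48,-2.25,0.16,0,0,0.01,-0.5,-2.24,0.16,0,0,0.01,-0.52,-2.24,0.17,0,0,0.01,-0.54,-2.23,0.16,0,0,0.01,-0.56,-2.23,0.17,0,0,0.01]'

```text
time_s: 21.7
ee_pos: [433.1, -151.6, 214.7]
ee_rot: [-180.0, 0.1, 4.0]
force: [0.5, 0.2, -0.8]
gripper_width: 11.5
gripper_force: 40.0
```

Call:
step_arm --plan '[-0.59,-2.22,0.16,0,0,0.01,-0.61,-2.21,0.17,0,0,0.01,-0.63,-2.21,0.17,0,0,0.01,-0.65,-2.2,0.17,0,0,0.01,-0.67,-2.19,0.17,0,0,0.01]'

```text
time_s: 22.12
ee_pos: [396.0, -43.2, 206.3]
ee_rot: [180.0, 0.0, 1.1]
force: [-0.8, 0.8, -1.5]
gripper_width: 11.6
gripper_force: 40.0
```

Call:
step_arm --plan '[-0.69,-2.19,0.17,0,0,0.01,-0.72,-2,0.16,0,0,0.01,0,0,0,0,0,0,0,0,0,0,0,0]'

```text
time_s: 22.45
ee_pos: [381.7, -2.0, 203.2]
ee_rot: [180.0, 0.0, 0.2]
force: [-0.8, -0.1, -2.6]
gripper_width: 11.9
gripper_force: 40.0
```

Run:
```python
from h import *
f=viewer.grab_frame("wrist"); fs=viewer.grab_frame("side"); 
s=sensors.state(); print(s["ee_pos"],s["ee_rot"],s["qpos"],s["time_s"],s["gripper_width"])
cv2.imwrite("pics/w6.png",np.hstack([cv2.resize(f["img"],(400,300)),cv2.resize(fs["img"][140:290,160:360],(400,300),interpolation=2)])[:,:,::-1])
print([(q["location"],round(q["score"],2)) for k in("scoop_lip","funnel_mouth") for q in viewer.pinpoint(k,f)[:1]])
q=viewer.pinpoint("scoop_lip",f)
if q: print(atz(f,q[0]["location"],s["ee_pos"][2]-20.5))
```

```text
[382.56111494  -2.88782521 203.38454736] [ 1.79962333e+02 -2.67123905e-02  5.42069371e-02] [-2.12424476e+00  1.86202668e+00  1.14341480e+02 -4.08291990e-02
  6.37683743e+01  8.78395946e+01] 22.55 11.575135432108588
[]
```

View pics/w6.png

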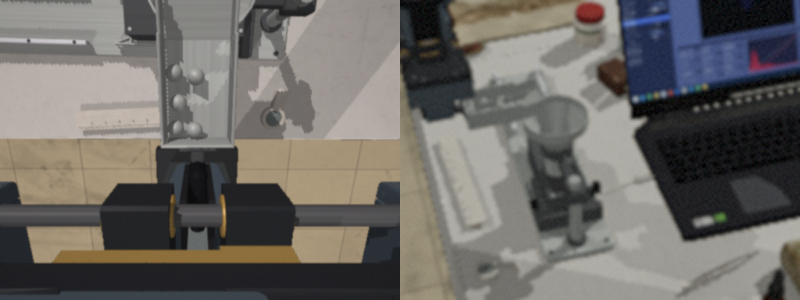

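All five balls are still in the scoop, and the lip sits over the rear half of the funnel. Next I tip about the lip.

```bash
cat >> h.py <<'E'
def tcp(L,yaw,th): return np.array(L)-tool(yaw,th).apply([133,0,20.5])
E
python3 - <<'E'
from h import *
seg=[]
for i in range(1,21):
    th=3*i; k=min(1,th/36); L=np.array([515.6,-2.9,182.9])*(1-k)+np.array([513,-0.7,160])*k
    seg.append((tcp(L,0,th),tool(0,th),1))
print(seg[-1][0]); plan(seg)
E
```

```text
[464.25352078  -0.7        285.4313787 ]
[0.1,-0.04,-0.51,0,-0.053,0,0.11,-0.02,-0.5,0,-0.052,0,0.13,-0.02,-0.51,0,-0.052,0,0.13,-0.01,-0.5,0,-0.053,0,0.15,-0.02,-0.5,0,-0.052,0]
[0.15,-0.02,-0.5,0,-0.052,0,0.16,-0.02,-0.51,0,-0.053,0,0.18,-0.02,-0.51,0,-0.052,0,0.18,-0.02,-0.51,0,-0.052,0,0.19,-0.01,-0.51,0,-0.053,0]
[0.21,-0.02,-0.52,0,-0.052,0,0.21,-0.02,-0.52,0,-0.052,0,0.12,0,-0.69,0,-0.053,0,0.13,0,-0.69,0,-0.052,0,0.12,0,-0.7,0,-0.053,0]
[0.13,0,-0.69,0,-0.052,0,0.12,0,-0.69,0,-0.052,0,0.13,0,-0.7,0,-0.053,0,0.13,0,-0.69,0,-0.052,0,0.12,0,-0.69,0,-0.052,0]
```

Call:
step_arm --plan '[0.1,-0.04,-0.51,0,-0.053,0,0.11,-0.02,-0.5,0,-0.052,0,0.13,-0.02,-0.51,0,-0.052,0,0.13,-0.01,-0.5,0,-0.053,0,0.15,-0.02,-0.5,0,-0.052,0]'

```text
time_s: 23.12
ee_pos: [391.7, -2.0, 227.9]
ee_rot: [180.0, 15.1, -0.0]
force: [-0.2, 0.3, -1.8]
gripper_width: 11.7
gripper_force: 40.0
```

Call:
step_arm --plan '[0.15,-0.02,-0.5,0,-0.052,0,0.16,-0.02,-0.51,0,-0.053,0,0.18,-0.02,-0.51,0,-0.052,0,0.18,-0.02,-0.51,0,-0.052,0,0.19,-0.01,-0.51,0,-0.053,0]'

```text
time_s: 23.53
ee_pos: [409.2, -1.1, 248.2]
ee_rot: [180.0, 30.1, -0.0]
force: [-0.8, -1.4, -0.7]
gripper_width: 11.5
gripper_force: 40.0
```

Call:
step_arm --plan '[0.21,-0.02,-0.52,0,-0.052,0,0.21,-0.02,-0.52,0,-0.052,0,0.12,0,-0.69,0,-0.053,0,0.13,0,-0.69,0,-0.052,0,0.12,0,-0.7,0,-0.053,0]'

```text
time_s: 23.95
ee_pos: [434.3, -0.7, 268.3]
ee_rot: [180.0, 45.1, -0.0]
force: [0.2, -0.2, -0.9]
gripper_width: 12.0
gripper_force: 40.0
```

Run:
```python
from h import *
s=sensors.state(); p=s["ee_pos"];Q=R.from_euler('xyz',s["ee_rot"],degrees=True);print(p,s["ee_rot"],s["qpos"],"lip",p+Q.apply([133,0,20.5]), s["gripper_width"],s["force"])
```

```text
[434.32210566  -0.70833828 268.34277294] [ 1.79994969e+02  4.50663293e+01 -3.51573438e-02] [ -1.066268    28.1160103   81.94880527  -0.81090784 114.9946128
  88.92904484] lip [513.74589526  -0.75887371 159.70986314] 12.047009890890854 [ 0.22428987 -0.21908921 -0.90848799]
```

Call:
step_arm --plan '[0.13,0,-0.69,0,-0.052,0,0.12,0,-0.69,0,-0.052,0,0.13,0,-0.7,0,-0.053,0,0.13,0,-0.69,0,-0.052,0,0.12,0,-0.69,0,-0.052,0]'

```text
time_s: 24.37
ee_pos: [465.1, -0.7, 284.7]
ee_rot: [180.0, 60.0, -0.0]
force: [0.7, 0.3, -1.4]
gripper_width: 11.6
gripper_force: 40.0
```

Call:
step_arm --plan '[0,0,0,0,0,0,0,0,0,0,0,0,0,0,0,0,0,0,0,0,0,0,0,0,0,0,0,0,0,0]'

```text
time_s: 24.78
ee_pos: [463.5, -0.0, 286.0]
ee_rot: [180.0, 59.9, 0.0]
force: [0.3, 1.0, -1.0]
gripper_width: 11.9
gripper_force: 40.0
```

Call:
step_arm --plan '[0,0,0,0,0,0,0,0,0,0,0,0,0,0,0,0,0,0,0,0,0,0,0,0,0,0,0,0,0,0]'

```text
time_s: 25.2
ee_pos: [463.8, 0.1, 285.4]
ee_rot: [180.0, 60.0, 0.0]
force: [0.5, 0.0, -1.4]
gripper_width: 11.8
gripper_force: 40.0
```

Call:
step_arm --plan '[0,0,0,0,0,0,0,0,0,0,0,0,0,0,0,0,0,0,0,0,0,0,0,0,0,0,0,0,0,0]'

```text
time_s: 25.62
ee_pos: [463.9, 0.0, 285.3]
ee_rot: [180.0, 60.0, 0.0]
force: [-1.5, 0.4, -1.2]
gripper_width: 11.7
gripper_force: 40.0
```

Run:
```python
from h import *
fs={n:viewer.grab_frame(n) for n in("scene","side","wrist")}
s=sensors.state(); print(s["ee_pos"],s["ee_rot"],s["qpos"],s["time_s"])
for n,f in fs.items(): print(n,[(np.round(q["location"]),round(q["score"],2)) for q in viewer.pinpoint("ball0_center",f)[:5]])
w=cv2.resize(fs["wrist"]["img"],(400,300)); a=cv2.resize(fs["scene"]["img"][150:270,200:360],(400,300),interpolation=2); b=cv2.resize(fs["side"]["img"][150:350,160:320],(400,500),interpolation=2)
c=np.zeros((600,800,3),np.uint8); c[:300,:400]=w; c[300:,:400]=a[:300]; c[:500,400:]=b; cv2.imwrite("pics/c7.png",c[:,:,::-1])
```

```text
[4.63856456e+02 3.89197378e-02 2.85383316e+02] [1.79989373e+02 5.99921838e+01 3.54298334e-02] [ -0.86666074  37.28269116  72.51033788  -1.03654394 130.19137288
  88.87985042] 25.7667
scene []
side []
wrist [(array([251., 250.]), 0.52)]
```

View pics/c7.png

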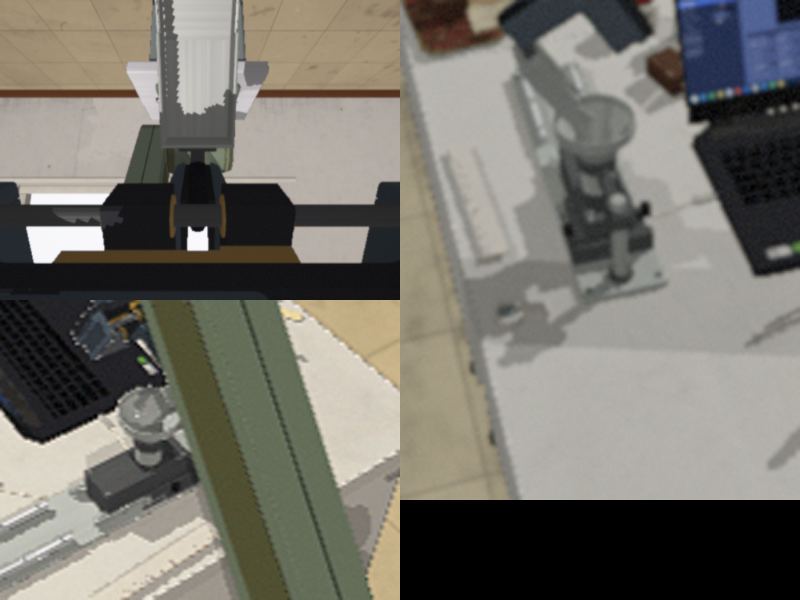

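The scoop is empty and no loose balls are in sight. Next I untip, carry it back and set it down.

Run:
```python
from h import *
seg=[]
for i in range(1,13):
    th=60-5*i; k=i/12; L=np.array([513,0,160])*(1-k)+np.array([513,-1,192])*k
    seg.append((tcp(L,0,th),tool(0,th),1))
p,Q=plan(seg); print()
p,Q=plan([([396,-40,220],tool(1),2),([472,-262,226],tool(7),8),([509,-330,140],tool(7),4),([509,-330,40],tool(7),5)],p,Q); print(p)
```

```text
[-0.35,0.01,1,0.001,0.087,0,-0.34,0.01,1.01,0,0.087,0,-0.34,0.01,1,0,0.088,0,-0.31,0.01,0.98,0,0.087,0,-0.3,0.01,0.96,0,0.087,0]
[-0.28,0.01,0.95,0,0.087,0,-0.26,0,0.93,0,0.088,0,-0.25,0.01,0.93,0,0.087,0,-0.22,0.01,0.91,0,0.087,0,-0.19,0.01,0.91,0,0.087,0]
[-0.18,0.01,0.91,0,0.088,0,-0.15,0.01,0.9,0,0.087,0]

[0.8,1.95,-0.38,0,0,-0.009,0.78,1.95,-0.37,0,0,-0.009,0.9,2.79,-0.08,0,0,-0.013,0.86,2.8,-0.08,0,0,-0.013,0.83,2.82,-0.08,0,0,-0.013]
[0.79,2.83,-0.07,0,0,-0.013,0.76,2.83,-0.08,0,0,-0.013,0.72,2.84,-0.07,0,0,-0.013,0.68,2.86,-0.08,0,0,-0.013,0.64,2.86,-0.07,0,0,-0.013]
[0.71,1.8,2.15,0,0,0,0.71,1.8,2.15,0,0,0,0.71,1.8,2.15,0,0,0,0.71,1.8,2.15,0,0,0,0,0,2,0,0,0]
[0,0,2,0,0,0,0,0,2,0,0,0,0,0,2,0,0,0,0,0.01,2,0,0,0]
[ 508.97585558 -330.02011139   39.96611649]
```

Call:
step_arm --plan '[-0.35,0.01,1,0,0.087,0,-0.34,0.01,1.01,0,0.087,0,-0.34,0.01,1,0,0.088,0,-0.31,0.01,0.98,0,0.087,0,-0.3,0.01,0.96,0,0.087,0]'

```text
time_s: 26.33
ee_pos: [415.5, -0.5, 266.6]
ee_rot: [180.0, 34.7, 0.0]
force: [-0.2, -0.3, -0.4]
gripper_width: 11.6
gripper_force: 40.0
```

Call:
step_arm --plan '[-0.28,0.01,0.95,0,0.087,0,-0.26,0,0.93,0,0.088,0,-0.25,0.01,0.93,0,0.087,0,-0.22,0.01,0.91,0,0.087,0,-0.19,0.01,0.91,0,0.087,0]'

```text
time_s: 26.75
ee_pos: [384.9, -0.9, 230.3]
ee_rot: [180.0, 9.8, 0.0]
force: [-0.1, 0.5, -1.4]
gripper_width: 11.5
gripper_force: 40.0
```

Call:
step_arm --plan '[-0.18,0.01,0.91,0,0.088,0,-0.15,0.01,0.9,0,0.087,0,0,0,0,0,0,0]'

```text
time_s: 27.0
ee_pos: [374.2, -1.0, 211.3]
ee_rot: [-180.0, 0.3, 0.0]
force: [-2.2, 0.0, -2.3]
gripper_width: 11.6
gripper_force: 40.0
```

Call:
step_arm --plan '[0.8,1.95,-0.38,0,0,-0.009,0.78,1.95,-0.37,0,0,-0.009,0.9,2.79,-0.08,0,0,-0.013,0.86,2.8,-0.08,0,0,-0.013,0.83,2.82,-0.08,0,0,-0.013]'

```text
time_s: 27.42
ee_pos: [425.4, -124.7, 223.0]
ee_rot: [-180.0, 0.1, 3.4]
force: [0.5, 0.9, -1.5]
gripper_width: 12.3
gripper_force: 40.0
```

Call:
step_arm --plan '[0.79,2.83,-0.07,0,0,-0.013,0.76,2.83,-0.08,0,0,-0.013,0.72,2.84,-0.07,0,0,-0.013,0.68,2.86,-0.08,0,0,-0.013,0.64,2.86,-0.07,0,0,-0.013]'

```text
time_s: 27.83
ee_pos: [472.9, -263.8, 226.2]
ee_rot: [-179.9, 0.1, 7.1]
force: [0.7, 0.6, -1.1]
gripper_width: 12.3
gripper_force: 40.0
```

Run:
```python
from h import *
f=viewer.grab_frame("side");fw=viewer.grab_frame("wrist")
for ff in(f,fw):print([(np.round(q["location"]),round(q["score"],2)) for q in viewer.pinpoint("ball0_center",ff)[:6]])
s=sensors.state(); print(s["ee_pos"],s["ee_rot"],s["time_s"],s["force"],s["gripper_width"])
cv2.imwrite("pics/w8.png",np.hstack([cv2.resize(fw["img"],(400,300)),cv2.resize(f["img"][170:260,190:310],(400,300),interpolation=2)])[:,:,::-1])
plan([([509,-330,140],tool(7),4),([509,-330,40],tool(7),5)])
```

```text
[]
[]
[ 472.42610419 -262.48064637  225.63174083] [-1.79881535e+02  1.34230619e-01  6.95705199e+00] 28.0333 [-0.04684389 -0.26567685 -1.70709094] 11.61534409346513
[0.71,1.79,2.14,-0.001,0.001,0,0.71,1.79,2.14,0,0,0,0.7,1.79,2.13,-0.001,0.001,0,0.7,1.78,2.14,0,0,-0.001,0,0,2,0,0,0]
[0,0,2,0,0,0,0,0,2,0,0,0,0,0,2,0,0,0,0.01,0.01,2,0,0,0]
```

View pics/w8.png

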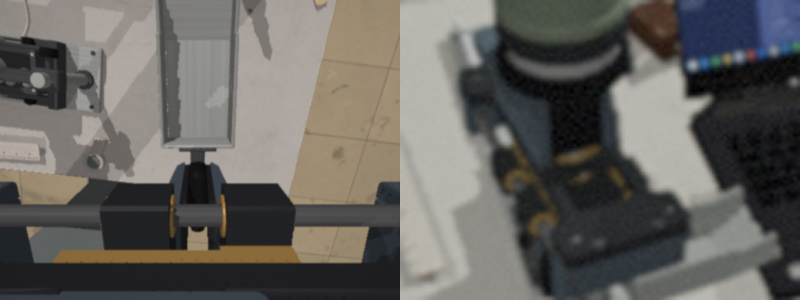

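The scoop is empty, so I'm lowering it onto the desk.

Call:
step_arm --plan '[0.7,1.79,2.14,0,0,0,0.71,1.79,2.14,0,0,0,0.7,1.79,2.13,0,0,0,0.7,1.78,2.14,0,0,0,0,0,2,0,0,0]'

```text
time_s: 28.45
ee_pos: [510.6, -331.1, 119.7]
ee_rot: [179.9, -0.0, 7.0]
force: [0.2, -0.2, -1.9]
gripper_width: 12.0
gripper_force: 40.0
```

Call:
step_arm --plan '[0,0,2,0,0,0,0,0,2,0,0,0,0,0,2,0,0,0,0,0,1.9,0,0,0,0,0,0,0,0,0]'

```text
time_s: 28.87
ee_pos: [506.5, -326.6, 38.1]
ee_rot: [-179.6, 0.4, 7.1]
force: [-0.8, -0.3, -2.1]
gripper_width: 11.8
gripper_force: 40.0
```

Call:
step_arm --plan '[0,0,0.4,0,0,0,0,0,0.3,0,0,0,0,0,0.2,0,0,0]'

```text
time_s: 29.12
ee_pos: [509.6, -329.6, 33.7]
ee_rot: [179.9, -0.1, 7.1]
force: [1.1, -0.5, -1.9]
gripper_width: 11.9
gripper_force: 40.0
```

Call:
step_arm --plan '[0,0,0.2,0,0,0,0,0,0.15,0,0,0,0,0,0,0,0,0]'

```text
time_s: 29.37
ee_pos: [508.9, -329.6, 29.4]
ee_rot: [180.0, -0.0, 7.0]
force: [0.1, -0.3, -1.7]
gripper_width: 12.0
gripper_force: 40.0
```

Call:
step_arm --plan '[0,0,0.08,0,0,0,0,0,0,0,0,0]'

```text
time_s: 29.53
ee_pos: [509.0, -329.7, 28.6]
ee_rot: [180.0, -0.0, 7.0]
force: [0.8, -0.1, -0.8]
gripper_width: 11.7
gripper_force: 40.0
```

Call:
step_arm --plan '[0,0,0.04,0,0,0,0,0,0,0,0,0]'

```text
time_s: 29.7
ee_pos: [509.0, -329.7, 28.6]
ee_rot: [180.0, -0.0, 7.0]
force: [-1.5, 0.7, 2.1]
gripper_width: 11.6
gripper_force: 40.0
```

Call:
step_arm --plan '[0,0,0,0,0,0,0,0,0,0,0,0,0,0,0,0,0,0,0,0,0,0,0,0,0,0,0,0,0,0]' --hand 5

```text
time_s: 30.12
ee_pos: [508.9, -329.5, 27.9]
ee_rot: [180.0, -0.0, 7.0]
force: [0.0, 0.2, 0.5]
gripper_width: 42.1
gripper_force: 0.0
```

Call:
step_arm --plan '[0,0,-1.5,0,0,0,0,0,-3,0,0,0,0,0,-3.5,0,0,0,0,0,-3.5,0,0,0,0,0,-3.5,0,0,0]'

```text
time_s: 30.53
ee_pos: [508.6, -329.3, 179.4]
ee_rot: [-180.0, 0.0, 7.0]
force: [1.2, 0.1, -0.0]
gripper_width: 50.0
gripper_force: 0.0
```

Call:
step_arm --plan '[0,0,-3.5,0,0,0,0,0,-3,0,0,0,0,0,0,0,0,0]'

```text
time_s: 30.78
ee_pos: [511.5, -331.3, 250.4]
ee_rot: [179.5, -0.6, 7.0]
force: [0.2, -0.3, 0.6]
gripper_width: 50.2
gripper_force: 0.0
```

Run:
```python
from h import *
s=sensors.state(); print(s["ee_pos"],s["time_s"])
plan([([533,-90,240],tool(75),12),([533,0,240],tool(90),3)])
```

```text
[ 511.52096036 -331.27369285  250.39651022] 30.7833
[0.42,-1.97,0.07,0.001,0,-0.099,0.62,-1.92,0.08,0.001,0,-0.099,0.8,-1.85,0.08,0.001,0,-0.099,0.98,-1.76,0.08,0.001,0,-0.099,1.15,-1.66,0.08,0.001,0,-0.099]
[1.31,-1.54,0.08,0.001,0,-0.099,1.46,-1.4,0.08,0.002,0,-0.099,1.59,-1.25,0.09,0.001,-0.001,-0.099,1.7,-1.08,0.08,0.002,0,-0.099,1.8,-0.91,0.09,0.001,-0.001,-0.098]
[1.89,-0.73,0.09,0.002,0,-0.099,1.94,-0.55,0.08,0.001,-0.001,-0.098,2.9,-0.78,0,0,0,-0.087,2.95,-0.52,0,0,0,-0.088,2.99,-0.26,0,0,0,-0.087]
```

Call:
step_arm --plan '[0.42,-1.97,0.07,0,0,-0.099,0.62,-1.92,0.08,0,0,-0.099,0.8,-1.85,0.08,0,0,-0.099,0.98,-1.76,0.08,0,0,-0.099,1.15,-1.66,0.08,0,0,-0.099]'

```text
time_s: 31.2
ee_pos: [517.5, -228.1, 238.4]
ee_rot: [-180.0, 0.0, 35.7]
force: [0.1, 0.1, 0.1]
gripper_width: 49.9
gripper_force: 0.0
```

Call:
step_arm --plan '[1.31,-1.54,0.08,0,0,-0.099,1.46,-1.4,0.08,0,0,-0.099,1.59,-1.25,0.09,0,0,-0.099,1.7,-1.08,0.08,0,0,-0.099,1.8,-0.91,0.09,0,0,-0.098]'

```text
time_s: 31.62
ee_pos: [526.4, -127.5, 234.3]
ee_rot: [-180.0, 0.0, 64.0]
force: [0.4, -0.9, 0.2]
gripper_width: 50.0
gripper_force: 0.0
```

Call:
step_arm --plan '[1.89,-0.73,0.09,0,0,-0.099,1.94,-0.55,0.08,0,0,-0.098,2,-0.5,0,0,0,-0.087,0,0,0,0,0,0]'

```text
time_s: 31.95
ee_pos: [530.2, -64.6, 232.6]
ee_rot: [-179.9, -0.1, 80.3]
force: [0.1, -0.2, -0.3]
gripper_width: 49.9
gripper_force: 0.0
```

Run:
```python
from h import *
f=viewer.grab_frame("wrist"); f=viewer.grab_frame("wrist"); g=viewer.grab_frame("side")
for ff in(f,g):print([(np.round(q["location"]),round(q["score"],2)) for q in viewer.pinpoint("ball0_center",ff)[:6]])
c=np.zeros((600,800,3),np.uint8); c[:300,:400]=cv2.resize(f["img"],(400,300)); c[:500,400:]=cv2.resize(g["img"][160:360,190:350],(400,500),interpolation=2)
c[300:,:400]=cv2.resize(f["img"][90:240,156:356],(400,300),interpolation=2)
cv2.imwrite("pics/c9.png",c[:,:,::-1])
s=sensors.state(); print(s["ee_pos"],s["ee_rot"],s["time_s"])
```

```text
[(array([233., 118.]), 0.59)]
[]
[530.53231452 -68.47502127 233.00234954] [1.79999052e+02 2.96813673e-02 7.98783581e+01] 32.2
```

View pics/c9.png

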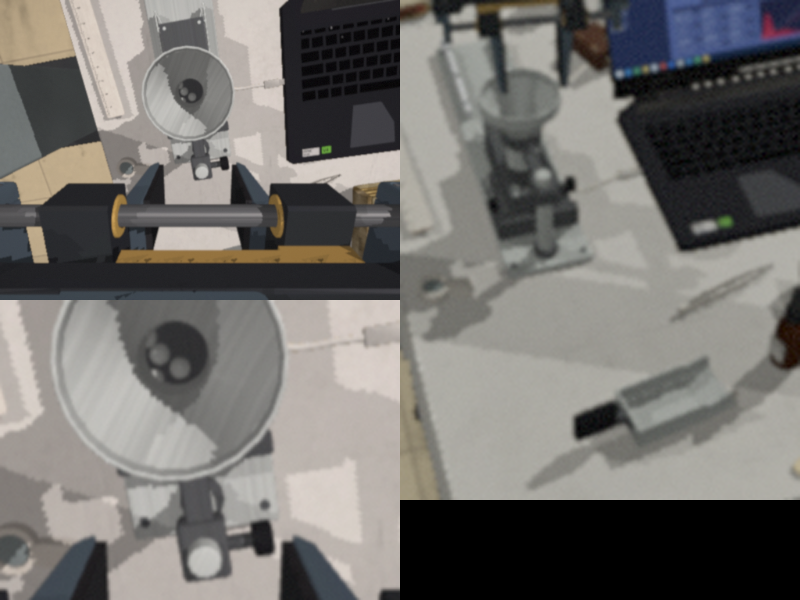

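Two balls show through the spout at about image (236,118) and (245,124). Parallax will tell whether they lie in the case or are stuck in the spout. The scoop stands upright and empty.

Run:
```python
from h import *
f=viewer.grab_frame("wrist"); np.save("fa.npy",f,allow_pickle=True); print(f["position"])
```

```text
[544.28560226   7.11519737 389.56508828]
```

Call:
step_arm --plan '[0,-1.2,0,0,0,0,0,-1.3,0,0,0,0,0,0,0,0,0,0,0,0,0,0,0,0,0,0,0,0,0,0]'

```text
time_s: 32.67
ee_pos: [506.6, -63.8, 233.3]
ee_rot: [179.9, 0.0, 79.9]
force: [0.8, 1.3, 0.6]
gripper_width: 50.3
gripper_force: 0.0
```

Run:
```python
from h import *
a=np.load("fa.npy",allow_pickle=True).item(); b=viewer.grab_frame("wrist"); print(b["position"])
q=viewer.pinpoint("ball0_center",b); print([(np.round(i["location"],1),round(i["score"],2)) for i in q])
A=cv2.cvtColor(a["img"],cv2.COLOR_RGB2GRAY);B=cv2.cvtColor(b["img"],cv2.COLOR_RGB2GRAY)
for (u,v,h) in [(236,118,6),(245,124,6),(241,121,10)]:
    T=cv2.resize(A[v-h:v+h+1,u-h:u+h+1],None,fx=4,fy=4,interpolation=2); S=cv2.resize(B[v-40:v+41,u-20:u+61],None,fx=4,fy=4,interpolation=2)
    for sgn in (0,):
        S=cv2.resize(B[v-40:v+41,u-60:u+61],None,fx=4,fy=4,interpolation=2)
        m=cv2.matchTemplate(S,T,cv2.TM_CCOEFF_NORMED); _,mx,_,l=cv2.minMaxLoc(m)
        ub=u-60+l[0]/4+h; vb=v-40+l[1]/4+h
        print((u,v),"->",(ub,vb),round(mx,2),tri([(a,(u,v)),(b,(ub,vb))]))
```

```text
[520.13014003  11.75436684 389.96180886]
[(array([253.7, 117.6]), 0.46)]
(236, 118) -> (256.75, 118.5) 0.89 (array([521.42768108,  -9.71699029,  16.24137371]), [np.float64(0.06265188842367286), np.float64(0.06265188842364916)])
(245, 124) -> (265.75, 124.5) 0.98 (array([530.54384555, -18.13557752,  18.4097659 ]), [np.float64(0.06414640047199527), np.float64(0.06414640047196069)])
(241, 121) -> (262.25, 121.0) 0.78 (array([527.01522306, -13.26763726,  25.86472582]), [np.float64(0.21924609637112585), np.float64(0.2192460963710686)])
```

The visible balls lie at z≈17 mm, which is on the case floor. Nothing is stuck in the spout and no loose balls were found.

```bash
python3 -c "
from workcell import env
print(env.job_done())"
```

```text
the job is handed in; nothing more can be done
None
```

I handed the job in at about 33 s: the case is locked home with both catches behind it (17 N peak push), and the empty scoop is upright where it started. I saw two of the five balls on the case floor and none in the scoop, the spout or loose on the desk, so the other three should be in the case out of view. I viewed 11 pictures, one over your limit of 10.

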